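Rack the boxed singles and close the end stop

ROBOT

A 7-joint arm with a two-finger parallel gripper is mounted at the origin on the work surface. World frame = base frame: x ahead of the robot, y to its left, z up, the work surface at z = 0. Lengths are in m, angles in rad, forces in N, time in s.
With the tool pointing down it reaches from about 0.35 to 0.9 m from the base axis. Payload 7.2 kg.
Tool frame: the origin (TCP) lies between the finger pads; the fingertips stand 14 mm ahead of it and the grasp point (between the pads) lies 5 mm behind it; z points along the fingers, y is the line along which they close (so a half turn about z gives the same grasp; the last joint's range is limited). The gripper opens to 85 mm and grips with 20 to 120 N. Pads are 22 mm wide; open, the fingers measure 114 mm over their backs; the gripper's body (76 mm by 85 mm) begins 54 mm behind the grasp point. The pads swing forward as they close: fully open they stand 13 mm farther back than shut.
Start: joints at [-1.355, 0.411, -0.013, 1.596, 0.006, 1.134, -0.082], TCP at [0.175, 0.6, 0.245] pointing down, gripper open.
Joint ranges: [-2.95, 2.95], [-0.29, 1.99], [-1.47, 1.44], [0.14, 2.54], [-1.03, 4.17], [0.13, 1.85], [-2.86, 2.86]. Speed limits (rad/s): [2.39, 2.39, 3.01, 3.01, 3.14, 3.14, 3.14].

INTERFACE

Orientations are given as a unit quaternion [w, x, y, z].
In Python, from bench import sense, grab_frame, sign_off gives the robot as it stands.
- The arm moves only by the tool drive_tool, never from a script. Its argument "series" is text: rows parted by semicolons, each of 7 numbers parted by spaces: the turn, a rotation vector about the tool's x, y, z in rad, then the shift along the tool's x, y, z in mm, then the finger opening in mm, from 0 to 85.4. In form: rx ry rz tx ty tz claw; .... A call has exactly 5 rows; each row shifts and turns the commanded pose from where the row before left it, along the tool's axes as they then stand; what a row does not reach is not made up. A row lasts 1/12 s, in which the tool goes at most 41.7 mm and 7.16 degrees, less where a joint would pass 70% of its speed; a pose out of reach is approached as far as the arm can. A call is refused whole if a number of a shift passes 41.7 or a number of a turn 0.125, either way. A call with a gripper value outside its range is refused whole. The fingers move at their own pace and stop on an object; "force" is the grip in N (left out, the last holds). Time passes only in rows, so rows that do not move let the fingers close, or fill a call up. It gives the time, the measured TCP pose, the force, the opening and the grip force at its end, in the units of the state.
- sense(): the state, without advancing time (a new reading comes with each control period).
- grab_frame(name): name is "scene" or "top"; returns a dict with "image" (384x512x3 uint8, blue, green, red), "mtx" (3x3 intrinsics, pixels), "rvec" (rotation vector, rad) and "tvec" (3), from world to camera coordinates, as OpenCV has them. Camera axes: x right, y down, z forward; pixel columns grow to the right and rows downward; lengths in m; the calibration is good to about 2 mm. A picture is of the moment at which its call begins. There is no depth.
- sign_off(): hands the job in; it is judged then, once.
The state is a dict: "time_s": time; "joint_positions": joint angles; "qvel": joint speeds; "joint_efforts": joint torques, N m; "eef_pos": TCP position; "eef_rot": TCP orientation; "ft_force": force on the tool from outside, world axes, zero at the start; "torque": the same for the moment, N m; "width": opening from 0.0 (shut) to 1.0 (fully open); "grasp_force": force on a finger pad.
Only numpy, scipy, OpenCV 4.12 (cv2) and the standard library are available. Lean on these libraries where they do the work, as an engineer would, in place of code of your own. Each camera call takes 0.05 s, during which the arm holds its last target. There are 200 camera calls.

TASK

Stand both record boxes upright in the steel rack, the thick one against the fixed end plate and the thin one next to it, setting each down gently rather than dropping it. Then slide the end stop up until the two boxes are held snug between it and the end plate, and let go. Do not tip a box over, and leave the dust cap, the spare knob and the cork pad where they are.

Things in the scene. Friction and masses are not known exactly. Their poses are not given: they have to be found in the camera images.
- rack: Fixed bright-steel rack on the bench. Origin: centre of its underside; y runs along the row of boxes, x across, z up. Floor 180 x 370 mm (x, y), its upper side at z 12 mm. Two guide rails along y, at x from 78 to 90 mm on either side, rise to z 32 mm, so the channel is 156 mm wide in x. Fixed end plate 156 mm wide, 10 mm thick, at the -y end: its inner face at y -165 mm, its top at z 82 mm.
- stop (a joint): Slide of the end stop along the rack, m. It grows as the stop moves in the rack's -y direction, towards the fixed end plate; range 0 to 0.185. The stop's face (towards the end plate) lies at rack y = 50 mm minus this value, so the gap between the stop's face and the end plate is 215 mm minus this value. The stop plate is 150 mm wide, 8 mm thick, its top at rack z 82 mm. It slides stiffly (about 2.5 N plus the friction of boxes it pushes) and stays where it is left.
- stop_grip (a point): Centre of the top of the stop's handle: an upright black round post, 26 mm diameter, that moves with the stop. Its axis stands 88 mm behind the stop's face (in the rack's +y direction), at rack x = 0; its top is at rack z 100 mm. A low flat arm 40 mm wide, at rack z 14 to 24 mm, joins it to the stop plate and reaches 20 mm past the post's axis. Axes parallel to the rack's.
- box_thick: Thick record box, rigid brown card, 140 mm wide (x) x 36 mm thick (y) x 140 mm high (z), about 0.3 kg, standing on its edge. Black disc with a paper centre on both faces. Origin: centre of its underside; z up. Either way round is the same.
- box_thin: Thin record box of the same look, 140 mm wide (x) x 18 mm thick (y) x 140 mm high (z), about 0.16 kg, standing on its edge. Origin: centre of its underside; z up. Either way round is the same.
- dust_cap: Bystander: round tin dust cap, 56 mm diameter, 28 mm high with its button. Origin: centre of its underside.
- knob_spare: Bystander: black bakelite knob, 40 mm diameter, 24 mm high. Origin: centre of its underside.
- cork_pad: Bystander: round cork pad lying flat, 90 mm diameter, 8 mm thick. Origin: centre of its underside.
There are look-alikes about, which are no part of the job. What is shaped like the box_thick but purple is not meant. Leave any yellow look-alike of the box_thin alone.

How it is judged:
By the outcome, as a careful person would: the job done as asked, in the order asked, and still so for the second after the job is handed in, with the robot touching nothing.
It also fails if it takes over 72 s, if anything falls off the work surface, if the arm or the gripper's body presses on something with over 40 N, if the wrist force passes 120 N, or if a joint passes its speed limit or range.

## Working session

There is one attempt and no reset: what is moved stays moved. The work goes in short steps, Python scripts to look and compute and a tool call to move; the robot and the scene stay as the last step left them, time stands still between calls to the robot, and variables do not carry over. Pictures are saved under pics/ and viewed, at most 10 in all, crops included, and the job is handed in when it is done.

Besides the shell and the picture viewer there is one more tool, called after "Emit:" in YAML: its name, and indented under it one key for each argument. drive_tool: Moves the arm, as the interface text tells. Its arguments: {"type":"object","properties":{"series":{"type":"string"},"force":{"type":"number"}},"required":["series"]}

```bash
mkdir -p pics
cat > h.py <<'E'
import numpy as np, cv2
from bench import sense, grab_frame, sign_off
def snap(n,f):
    g=grab_frame(n); np.savez(f'{f}.npz',**g); cv2.imwrite(f'pics/{f}.png',g['image']); return g
def load(f): return dict(np.load(f'{f}.npz'))
def pix(g,p):
    return cv2.projectPoints(np.float64(p).reshape(-1,1,3),g['rvec'],g['tvec'],g['mtx'],None)[0].reshape(-1,2)
def ray(g,uv,z):
    R=cv2.Rodrigues(g['rvec'])[0]; c=-R.T@g['tvec'].ravel()
    d=R.T@np.linalg.inv(g['mtx'])@np.array([uv[0],uv[1],1.]); return c+d*(z-c[2])/d[2]
E
python3 - <<'E'
from h import *
a=snap('scene','s0');b=snap('top','t0')
for n,g in (('s1',a),('t1',b)): cv2.imwrite(f'pics/{n}.png',cv2.resize(g['image'],(800,600),interpolation=cv2.INTER_CUBIC))
for g in (a,b):
    R=cv2.Rodrigues(g['rvec'])[0]; print((-R.T@g['tvec'].ravel()).round(3), g['mtx'][0,0])
print(sense())
E
```

```text
[1.258 0.391 0.629] 381.55118444347187
[0.387 0.175 0.983] 388.3305168742766
{'time_s': 0.1, 'joint_positions': array([-1.35517801,  0.41182189, -0.0126952 ,  1.59693021,  0.00559209,
        1.13429599, -0.08220233]), 'qvel': array([ 0.00021602, -0.00317212, -0.00010345, -0.00108789, -0.00025802,
       -0.00088876,  0.00021887]), 'joint_efforts': array([ 3.02355722e-03, -6.01830482e+01,  6.84351213e-01, -3.00087655e+01,
        1.39769999e-02,  6.53538431e-03,  2.87384921e-06]), 'eef_pos': array([0.17494104, 0.59959136, 0.24454834]), 'eef_rot': array([-5.09071056e-05,  1.41431839e-01,  9.89947741e-01, -7.08144568e-04]), 'ft_force': array([ 0.0301217 ,  0.36031132, -0.83258627]), 'torque': array([ 0.03975068, -0.01725895, -0.01172936]), 'grasp_force': 0.0, 'width': 1.0023045919055134}
```

View pics/s1.png

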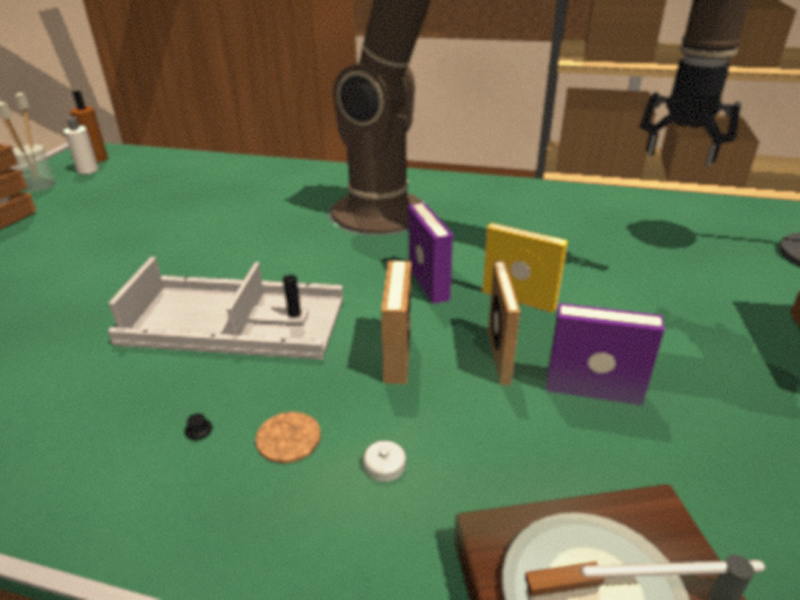

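View pics/t1.png

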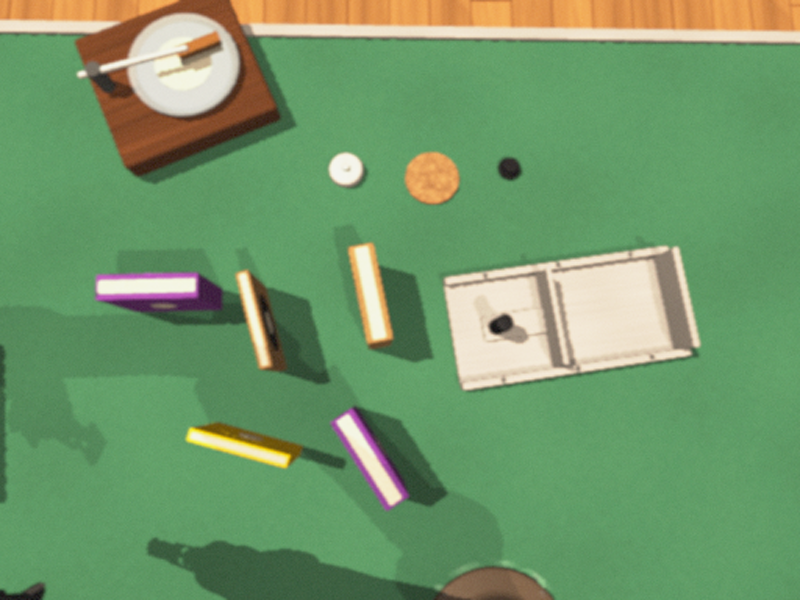

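The top view (800x600 scale) shows these box-shaped candidates:
- Brown thick at (370,294) and brown thin at (262,320). These are the ones I want.
- Purple look-alikes at (150,288) and (370,458), and yellow at (240,447). I leave these alone.

The rack's end plate is at the right (677,300), the stop at (557,318) and the post at (501,323). Next I'll check close crops.

Run:
```python
from h import *
g=load('t0')['image']
cv2.imwrite('pics/c1.png',cv2.resize(g[145:245,140:270],None,fx=6,fy=6,interpolation=cv2.INTER_CUBIC))
cv2.imwrite('pics/c2.png',cv2.resize(g[145:260,275:460],None,fx=4.3,fy=4.3,interpolation=cv2.INTER_CUBIC))
```

```text
(no output)
```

View pics/c1.png

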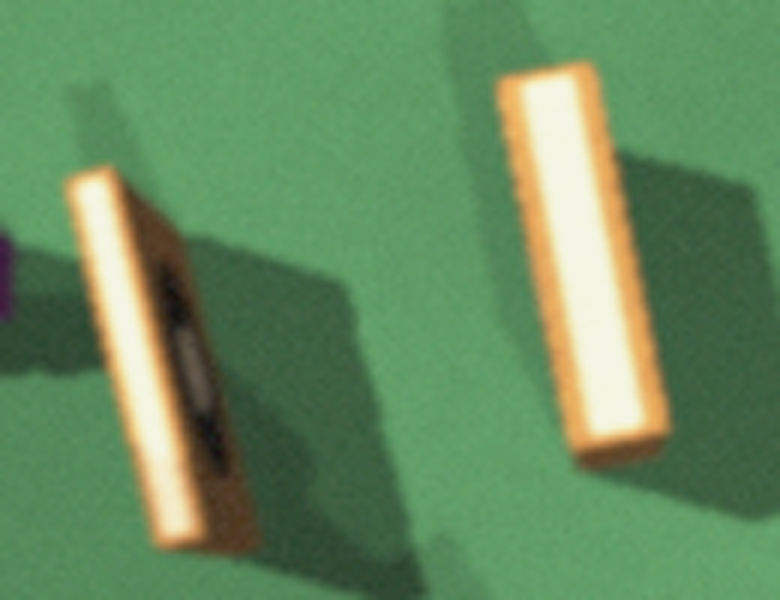

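View pics/c2.png

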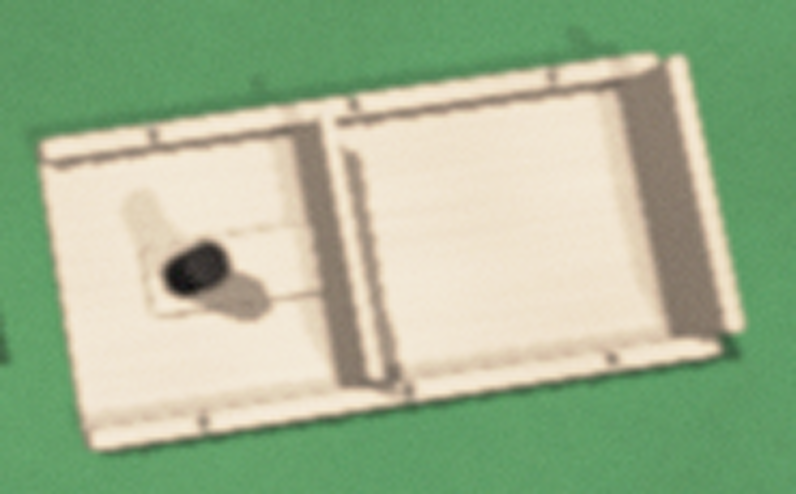

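The left crop shows the thin brown box, top centre (136,358), and the thick brown box, top centre (583,257). Both are brown with paper centres, so the choice holds. The right crop shows the rack: end plate top inner edge (665,65)-(718,335), stop face top edge (337,118)-(387,380), post top near (207,258).

Run:
```python
from h import *
from scipy.optimize import least_squares
g=load('t0')
c1=lambda p:((np.array(p)+.5)/6-.5+[140,145]); c2=lambda p:((np.array(p)+.5)/4.3-.5+[275,145])
def fit(P,U,x0,q=None):
    P=np.array(P,float)/1000;U=np.array(U)
    def f(v):
        c,s=np.cos(v[2]),np.sin(v[2]); Q=P[:,:3].copy()
        if q: Q[:,1]+=-v[3]*P[:,3]*1000
        W=np.c_[v[0]+c*Q[:,0]-s*Q[:,1],v[1]+s*Q[:,0]+c*Q[:,1],Q[:,2]]
        return (pix(g,W)-U).ravel()
    r=least_squares(f,x0); return r.x.round(4),r.fun.reshape(-1,2).round(1).tolist()
for n,h,U in (('thick',18,[(498,80),(597,63),(668,435),(578,450)]),('thin',9,[(68,182),(115,167),(207,540),(155,545)])):
    print(n,fit([(70,h,140),(70,-h,140),(-70,-h,140),(-70,h,140)],[c1(u) for u in U],[.4,.2,0.1]))
P=[(90,185,32,0),(-90,185,32,0),(78,-165,82,0),(-78,-165,82,0),(75,50,82,1),(-75,50,82,1)]
U=[(40,143),(90,437),(665,65),(718,335),(337,118),(387,380)]
v,r=fit(P,[c2(u) for u in U],[.4,-.1,.1,.05],1);print('rack',v,r)
for n,z,p in (('cap',.028,(346,168)),('cork',.008,(432,178)),('knob',.024,(509,168))): print(n,ray(g,np.array(p)*.64,z).round(3))
```

```text
thick (array([0.5179, 0.1841, 0.1968]), [[0.3, 0.1], [-0.2, -0.1], [0.6, -0.4], [-0.7, 0.4]])
thin (array([0.481 , 0.346 , 0.2623]), [[-0.2, -0.6], [0.1, -0.2], [-0.2, -0.3], [0.3, 1.1]])
rack [ 0.4958 -0.1261  0.1302  0.0255] [[-0.3, -1.3], [-1.0, 2.6], [0.2, -0.6], [1.3, 0.8], [0.1, -1.7], [-0.3, -0.0]]
cap [0.742 0.225 0.028]
cork [0.732 0.082 0.008]
knob [ 0.745 -0.045  0.024]
```

```bash
cat >> h.py <<'E'
from scipy.spatial.transform import Rotation as Ro
def go(xyz,psi):
    """print the tool-z turn, then the shift in the turned tool's axes, to reach TCP xyz with tool y at yaw psi+90deg, pointing down"""
    s=sense(); w,x,y,z=s['eef_rot']; R=Ro.from_quat([x,y,z,w]).as_matrix()
    T=np.array([[-np.cos(psi),-np.sin(psi),0],[-np.sin(psi),np.cos(psi),0],[0,0,-1]]).T
    print('at',s['eef_pos'].round(4),'psi',round(np.arctan2(-R[0,1],R[1,1]),3),'turn',Ro.from_matrix(R.T@T).as_rotvec().round(3),'shift mm',(T.T@(np.array(xyz)-s['eef_pos'])*1000).round(1),'t',s['time_s'],'F',s['ft_force'].round(1),'w',round(s['width']*85.4,1),'grip',round(s['grasp_force'],1))
E
python3 -c "
from h import *
go([.5179,.1841,.245],.197)"
```

```text
at [0.1749 0.5996 0.2445] psi -0.284 turn [-0.001 -0.    -0.481] shift mm [-255.  -474.6   -0.5] t 0.1 F [ 0.   0.4 -0.8] w 85.6 grip 0.0
```

Emit:
drive_tool:
  series: "0 0 -0.096 0 0 0 70; 0 0 -0.096 0 0 0 70; 0 0 -0.096 0 0 0 70; 0 0 -0.096 0 0 0 70; 0 0 -0.097 0 0 0 70"

```text
time_s: 0.52
eef_pos: [0.1749, 0.5997, 0.2448]
eef_rot: [-0.0, -0.101, 0.995, -0.0]
ft_force: [0.3, -0.5, -0.1]
width: 0.82
grasp_force: 0.0
```

Emit:
drive_tool:
  series: "0 0 0 -17 -31.6 0 70; 0 0 0 -17 -31.6 0 70; 0 0 0 -17 -31.6 0 70; 0 0 0 -17 -31.6 0 70; 0 0 0 -17 -31.6 0 70"

```text
time_s: 0.93
eef_pos: [0.29, 0.46, 0.2449]
eef_rot: [-0.0, -0.099, 0.995, -0.0]
ft_force: [-0.3, 0.1, 0.2]
width: 0.82
grasp_force: 0.0
```

Emit:
drive_tool:
  series: "0 0 0 -17 -31.6 0 70; 0 0 0 -17 -31.6 0 70; 0 0 0 -17 -31.6 0 70; 0 0 0 -17 -31.6 0 70; 0 0 0 -17 -31.6 0 70"

```text
time_s: 1.35
eef_pos: [0.4043, 0.3217, 0.2452]
eef_rot: [-0.0, -0.098, 0.995, -0.0]
ft_force: [-0.8, 0.9, -0.4]
width: 0.82
grasp_force: 0.0
```

Emit:
drive_tool:
  series: "0 0 0 -17 -31.6 0 70; 0 0 0 -17 -31.6 0 70; 0 0 0 -17 -31.6 0 70; 0 0 0 -17 -31.6 0 70; 0 0 0 -17 -31.6 0 70"

```text
time_s: 1.77
eef_pos: [0.5186, 0.1835, 0.2451]
eef_rot: [-0.0, -0.099, 0.995, -0.0]
ft_force: [-0.3, 0.7, 0.4]
width: 0.818
grasp_force: 0.0
```

Run:
```python
from h import *
go([.5179,.1841,.108],.197)
g=snap('scene','s2')
go([.5179,.1841,.108],.197)
i=g['image'][110:260,180:380]
cv2.imwrite('pics/c3.png',cv2.resize(i,None,fx=4,fy=4,interpolation=cv2.INTER_CUBIC))
```

```text
at [0.5186 0.1835 0.2451] psi 0.197 turn [-0. -0.  0.] shift mm [  0.6   0.7 137.1] t 1.7667 F [-0.3  0.7  0.4] w 69.8 grip 0.0
at [0.5232 0.1761 0.2453] psi 0.189 turn [-0.004  0.002 -0.008] shift mm [  3.6   8.8 137.3] t 1.8167 F [ 4.6 -5.3  0.8] w 69.9 grip 0.0
```

View pics/c3.png

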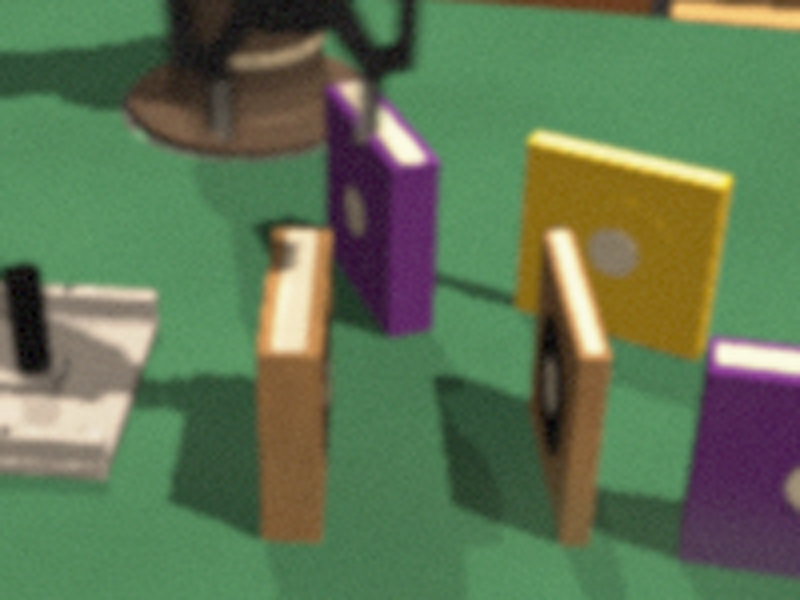

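The crop shows the fingers at (220,110) and (370,110), above and on either side of the thick box's line. Its top near corners are at (258,352) and (323,352). I'll check the box and rack fits against this view.

Run:
```python
from h import *
g=load('s2')
def W(p,pose):
    x,y,a=pose;p=np.array(p)/1000.;return [x+np.cos(a)*p[0]-np.sin(a)*p[1],y+np.sin(a)*p[0]+np.cos(a)*p[1],p[2]]
for h,po in ((18,(.5179,.1841,.197)),(9,(.481,.346,.262))):
    q=[W(p,po) for p in ((70,-h,140),(70,h,140),(-70,h,140),(-70,-h,140),(70,-h,0),(70,h,0))]
    print(((pix(g,q)-[180,110]+.5)*4).round().tolist())
r=(.4958,-.1261,.1302)
q=[W(p,r) for p in ((90,185,32),(90,-185,32),(-90,185,32),(78,-165,82),(-78,-165,82),(75,24.5,82),(-75,24.5,82),(0,112.5,100))]
print('rack in 800-wide scene',(pix(g,q)*800/512).round().tolist())
go([.5179,.1841,.108],.197)
```

```text
[[253.0, 353.0], [317.0, 354.0], [329.0, 228.0], [272.0, 227.0], [260.0, 540.0], [319.0, 542.0]]
[[577.0, 356.0], [609.0, 356.0], [571.0, 228.0], [543.0, 228.0], [556.0, 546.0], [586.0, 545.0]]
rack in 800-wide scene [[321.0, 344.0], [108.0, 329.0], [343.0, 285.0], [114.0, 301.0], [157.0, 255.0], [224.0, 307.0], [254.0, 261.0], [288.0, 277.0]]
at [0.5232 0.1761 0.2453] psi 0.189 turn [-0.004  0.002 -0.008] shift mm [  3.6   8.8 137.3] t 1.8167 F [ 4.6 -5.3  0.8] w 69.9 grip 0.0
```

Emit:
drive_tool:
  series: "0 0 0 0 0 0 70; 0 0 0 0 0 0 70; 0 0 0 0 0 0 70; 0 0 0 0 0 0 70; 0 0 0 0 0 0 70"

```text
time_s: 2.23
eef_pos: [0.5172, 0.1864, 0.2453]
eef_rot: [-0.0, -0.1, 0.995, 0.0]
ft_force: [0.8, -0.4, -0.7]
width: 0.819
grasp_force: 0.0
```

Emit:
drive_tool:
  series: "0 0 -0.01 0 1.5 27.5 70; 0 0 0 0 0 27.5 70; 0 0 0 0 0 27.5 70; 0 0 0 0 0 27.5 70; 0 0 0 0 0 26 70"

```text
time_s: 2.65
eef_pos: [0.517, 0.1875, 0.1082]
eef_rot: [0.0, -0.104, 0.995, 0.0]
ft_force: [1.1, 0.8, -0.2]
width: 0.818
grasp_force: 0.0
```

Emit:
drive_tool:
  series: "0 0 0 0 0 0 60; 0 0 0 0 0 0 54; 0 0 0 0 0 0 48; 0 0 0 0 0 0 44; 0 0 0 0 0 0 42"
  force: 30

```text
time_s: 3.07
eef_pos: [0.5186, 0.1872, 0.1111]
eef_rot: [0.001, -0.103, 0.995, 0.001]
ft_force: [0.3, 1.0, 0.4]
width: 0.491
grasp_force: 0.0
```

Emit:
drive_tool:
  series: "0 0 0 0 0 0 39; 0 0 0 0 0 0 37; 0 0 0 0 0 0 34; 0 0 0 0 0 0 30; 0 0 0 0 0 0 30"

```text
time_s: 3.48
eef_pos: [0.5183, 0.1865, 0.1102]
eef_rot: [0.001, -0.103, 0.995, 0.0]
ft_force: [-1.5, -1.9, 6.6]
width: 0.419
grasp_force: 30.8
```

Emit:
drive_tool:
  series: "0 0 0 0 0 0 30; 0 0 0 0 0 0 30; 0 0 0 0 0 0 30; 0 0 0 0 0 0 30; 0 0 0 0 0 0 30"

```text
time_s: 3.9
eef_pos: [0.5183, 0.1865, 0.1102]
eef_rot: [0.001, -0.103, 0.995, 0.0]
ft_force: [-0.9, -2.3, 6.9]
width: 0.418
grasp_force: 30.8
```

```bash
python3 -c "
from h import *
go([.5179,.1841,.25],.13)"
```

```text
at [0.5183 0.1865 0.1102] psi 0.207 turn [0.    0.001 0.077] shift mm [   0.7   -2.3 -139.8] t 3.9 F [-0.9 -2.3  6.9] w 35.7 grip 30.8
```

Emit:
drive_tool:
  series: "0 0 0 0 0 -15 30; 0 0 0 0 0 -30 30; 0 0 0 0 0 -35 30; 0 0 0.038 0 0 -35 30; 0 0 0.039 0 0 -25 30"

```text
time_s: 4.32
eef_pos: [0.5178, 0.1866, 0.2519]
eef_rot: [0.001, -0.064, 0.998, 0.0]
ft_force: [1.3, 1.2, -3.5]
width: 0.418
grasp_force: 31.0
```

Emit:
drive_tool:
  series: "0 0 0 2 -14 0 30; 0 0 0 4 -28 0 30; 0 0 0 4.2 -29.7 0 30; 0 0 0 4.2 -29.7 0 30; 0 0 0 4.2 -29.7 0 30"

```text
time_s: 4.73
eef_pos: [0.515, 0.0523, 0.2481]
eef_rot: [-0.001, -0.065, 0.998, -0.0]
ft_force: [0.4, 0.0, -4.0]
width: 0.42
grasp_force: 31.0
```

Emit:
drive_tool:
  series: "0 0 0 4.2 -29.7 0 30; 0 0 0 4.2 -29.7 0 30; 0 0 0 4.2 -29.7 0 30; 0 0 0 4.2 -29.7 0 30; 0 0 0 4.2 -29.7 0 30"

```text
time_s: 5.15
eef_pos: [0.5134, -0.0975, 0.2481]
eef_rot: [-0.001, -0.065, 0.998, 0.0]
ft_force: [0.3, 1.0, -3.6]
width: 0.42
grasp_force: 30.9
```

Emit:
drive_tool:
  series: "0 0 0 4.2 -29.7 0 30; 0 0 0 4.2 -29.7 0 30; 0 0 0 4.2 -29.7 0 30; 0 0 0 4.2 -29.7 0 30; 0 0 0 4 -18 0 30"

```text
time_s: 5.57
eef_pos: [0.5101, -0.2379, 0.248]
eef_rot: [-0.001, -0.064, 0.998, -0.001]
ft_force: [-0.0, -0.7, -3.8]
width: 0.419
grasp_force: 31.1
```

Emit:
drive_tool:
  series: "0 0 0 0 0 0 30; 0 0 0 0 0 0 30; 0 0 0 0 0 0 30; 0 0 0 0 0 0 30; 0 0 0 0 0 0 30"

```text
time_s: 5.98
eef_pos: [0.5119, -0.2328, 0.2489]
eef_rot: [-0.0, -0.066, 0.998, 0.0]
ft_force: [-0.2, 0.1, -3.6]
width: 0.42
grasp_force: 31.2
```

Run:
```python
from h import *
g=snap('scene','s3')
go([.5138,-.2639,.122],.1302)
i=g['image'][90:240,40:240]
cv2.imwrite('pics/c4.png',cv2.resize(i,None,fx=4,fy=4,interpolation=cv2.INTER_CUBIC))
```

```text
at [ 0.512  -0.233   0.2491] psi 0.132 turn [ 0.001 -0.     0.002] shift mm [  2.2 -30.9 127.1] t 6.0333 F [ 0.2 -0.2 -3.6] w 35.7 grip 31.2
```

View pics/c4.png

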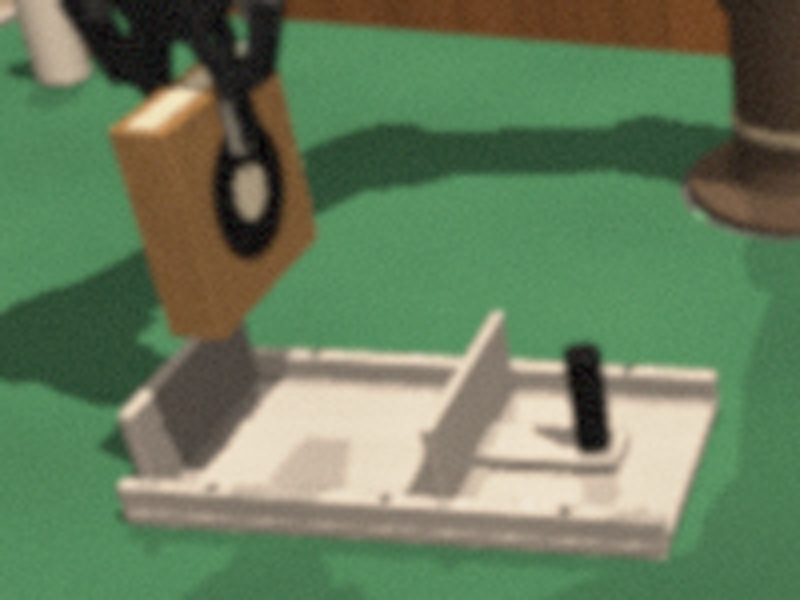

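The crop shows the thick box held upright above the plate end. Rack reference points: near rail top corners (120,482) and (667,522), far corner (716,372), post top (583,350). I'll fit the rack again using both views.

Run:
```python
from h import *
from scipy.optimize import least_squares
t=load('t0');s=load('s3')
c2=lambda p:((np.array(p)+.5)/4.3-.5+[275,145]); c4=lambda p:((np.array(p)+.5)/4-.5+[40,90])
A=[(t,c2,(90,185,32,0),(40,143)),(t,c2,(78,-165,82,0),(665,65)),(t,c2,(-78,-165,82,0),(718,335)),(t,c2,(75,50,82,1),(337,118)),(t,c2,(-75,50,82,1),(387,380)),
(s,c4,(90,-185,32,0),(120,482)),(s,c4,(90,185,32,0),(667,522)),(s,c4,(-90,185,32,0),(716,372)),(s,c4,(0,138,100,1),(583,350))]
def f(v):
    o=[];c,sn=np.cos(v[2]),np.sin(v[2])
    for g,cc,p,u in A:
        x,y,z=np.array(p[:3])/1000; y-=p[3]*v[3]
        o.append(pix(g,[v[0]+c*x-sn*y,v[1]+sn*x+c*y,z])[0]-cc(u))
    return np.ravel(o)
r=least_squares(f,[.4958,-.1261,.13,.0255],loss='soft_l1');print(r.x.round(4),f(r.x).reshape(-1,2).round(1).tolist())
x,y,a,q=r.x; R=lambda p:(x-np.sin(a)*p,y+np.cos(a)*p)
print('thick',R(-.139),'thin',R(-.087),'post',R(.138-q))
go([*R(-.139),.125],a)
```

```text
[ 0.4945 -0.1256  0.1364  0.0254] [[-0.6, -0.3], [-0.2, -0.4], [1.2, 0.9], [-0.3, -1.1], [-0.3, 0.6], [-0.1, 0.5], [-0.5, -0.4], [1.2, -1.0], [-0.8, -0.4]]
thick (np.float64(0.5133650500617521), np.float64(-0.26327120633812223)) thin (np.float64(0.5062927940938747), np.float64(-0.21175438194526175)) post (np.float64(0.47915234520462785), np.float64(-0.01405371249531627))
at [ 0.512  -0.233   0.2491] psi 0.132 turn [ 0.001 -0.    -0.004] shift mm [  2.7 -30.2 124.1] t 6.0333 F [ 0.2 -0.2 -3.6] w 35.7 grip 31.2
```

Emit:
drive_tool:
  series: "0 0 -0.004 1.2 -10 0 30; 0 0 0 1 -10 0 30; 0 0 0 0.5 -10 0 30; 0 0 0 0 0 0 30; 0 0 0 0 0 0 30"

```text
time_s: 6.45
eef_pos: [0.5128, -0.2655, 0.2492]
eef_rot: [-0.0, -0.066, 0.998, -0.0]
ft_force: [-1.2, 0.6, -3.3]
width: 0.417
grasp_force: 31.4
```

Emit:
drive_tool:
  series: "0 0 0 0 0 25 30; 0 0 0 0 0 30 30; 0 0 0 0 0 30 30; 0 0 0 0 0 22 30; 0 0 0 0 0 8 30"

```text
time_s: 6.87
eef_pos: [0.5114, -0.2628, 0.1308]
eef_rot: [-0.002, -0.067, 0.998, 0.001]
ft_force: [-0.5, 0.4, -3.8]
width: 0.418
grasp_force: 31.3
```

Emit:
drive_tool:
  series: "0 0 0 0 0 1 30; 0 0 0 0 0 1 30; 0 0 0 0 0 1 30; 0 0 0 0 0 1 30; 0 0 0 0 0 1 30"

```text
time_s: 7.28
eef_pos: [0.5139, -0.2645, 0.1305]
eef_rot: [0.001, -0.067, 0.998, -0.0]
ft_force: [0.2, 0.1, -4.5]
width: 0.419
grasp_force: 31.3
```

```bash
python3 -c "
from h import *
go([.5134,-.2633,.1222],.1364)"
```

```text
at [ 0.5139 -0.2645  0.1305] psi 0.134 turn [-0.001  0.002 -0.002] shift mm [0.3 1.3 8.3] t 7.2833 F [ 0.2  0.1 -4.5] w 35.8 grip 31.3
```

Emit:
drive_tool:
  series: "0 0 0 0 0 1 30; 0 0 0 0 0 1 30; 0 0 0 0 0 1 30; 0 0 0 0 0 1 30; 0 0 0 0 0 1 30"

```text
time_s: 7.7
eef_pos: [0.5131, -0.2642, 0.1242]
eef_rot: [-0.0, -0.067, 0.998, 0.0]
ft_force: [0.3, 1.0, -3.6]
width: 0.419
grasp_force: 31.3
```

Emit:
drive_tool:
  series: "0 0 0 0 0 0.6 30; 0 0 0 0 0 0.6 30; 0 0 0 0 0 0.6 30; 0 0 0 0 0 0 30; 0 0 0 0 0 0 30"

```text
time_s: 8.12
eef_pos: [0.5131, -0.2642, 0.1225]
eef_rot: [0.0, -0.067, 0.998, 0.0]
ft_force: [0.4, -0.4, -3.9]
width: 0.417
grasp_force: 31.3
```

Emit:
drive_tool:
  series: "0 0 0 0 0 0.5 30; 0 0 0 0 0 0.3 30; 0 0 0 0 0 0.2 30; 0 0 0 0 0 0 30; 0 0 0 0 0 0 30"

```text
time_s: 8.53
eef_pos: [0.5132, -0.2644, 0.1223]
eef_rot: [0.0, -0.067, 0.998, 0.0]
ft_force: [-2.5, 1.5, 5.2]
width: 0.417
grasp_force: 32.3
```

Emit:
drive_tool:
  series: "0 0 0 0 0 0.5 30; 0 0 0 0 0 0.3 30; 0 0 0 0 0 0.2 30; 0 0 0 0 0 0 30; 0 0 0 0 0 0 30"

```text
time_s: 8.95
eef_pos: [0.5132, -0.2644, 0.1222]
eef_rot: [0.001, -0.067, 0.998, 0.0]
ft_force: [-6.4, 1.9, 14.9]
width: 0.421
grasp_force: 33.3
```

Emit:
drive_tool:
  series: "0 0 0 0 0 -0.8 36; 0 0 0 0 0 0 40; 0 0 0 0 0 0 46; 0 0 0 0 0 0 54; 0 0 0 0 0 0 60"

```text
time_s: 9.37
eef_pos: [0.5133, -0.2642, 0.1212]
eef_rot: [0.0, -0.067, 0.998, -0.0]
ft_force: [0.2, -0.4, 1.1]
width: 0.701
grasp_force: 0.0
```

Emit:
drive_tool:
  series: "0 0 0 0 0 -10 60; 0 0 0 0 0 -25 60; 0 0 0 0 0 -35 60; 0 0 0 0 0 -35 60; 0 0 0 0 0 -25 60"

```text
time_s: 9.78
eef_pos: [0.5136, -0.2649, 0.255]
eef_rot: [0.001, -0.067, 0.998, -0.001]
ft_force: [0.9, -0.4, 0.7]
width: 0.702
grasp_force: 0.0
```

```bash
python3 -c "
from h import *
go([.481,.346,.25],.262)"
```

```text
at [ 0.5136 -0.2649  0.255 ] psi 0.134 turn [-0.002  0.002 -0.128] shift mm [-126.8  598.4    5. ] t 9.7833 F [ 0.9 -0.4  0.7] w 60.0 grip 0.0
```

Emit:
drive_tool:
  series: "0 0 -0.064 0 0 0 60; 0 0 -0.064 0 0 0 60; 0 0 0 -4 20 0 60; 0 0 0 -7 34 0 60; 0 0 0 -7 34 0 60"

```text
time_s: 10.2
eef_pos: [0.5073, -0.1748, 0.252]
eef_rot: [0.0, -0.129, 0.992, -0.0]
ft_force: [0.1, -0.2, -0.3]
width: 0.705
grasp_force: 0.0
```

Emit:
drive_tool:
  series: "0 0 0 -7 34 0 60; 0 0 0 -7 34 0 60; 0 0 0 -7 34 0 60; 0 0 0 -7 34 0 60; 0 0 0 -7 34 0 60"

```text
time_s: 10.62
eef_pos: [0.4971, 0.0002, 0.2522]
eef_rot: [0.001, -0.131, 0.991, -0.0]
ft_force: [0.9, -0.0, -0.1]
width: 0.703
grasp_force: 0.0
```

Emit:
drive_tool:
  series: "0 0 0 -7 34 0 60; 0 0 0 -7 34 0 60; 0 0 0 -7 34 0 60; 0 0 0 -7 34 0 60; 0 0 0 -7 34 0 60"

```text
time_s: 11.03
eef_pos: [0.4869, 0.1735, 0.2522]
eef_rot: [0.001, -0.131, 0.991, 0.0]
ft_force: [0.7, -0.5, 0.3]
width: 0.702
grasp_force: 0.0
```

Emit:
drive_tool:
  series: "0 0 0 -7 34 0 60; 0 0 0 -7 34 0 60; 0 0 0 -7 34 0 60; 0 0 0 -7 34 0 60; 0 0 0 -5 24 0 60"

```text
time_s: 11.45
eef_pos: [0.4766, 0.3386, 0.252]
eef_rot: [0.0, -0.132, 0.991, 0.001]
ft_force: [-0.4, -0.8, 0.3]
width: 0.7
grasp_force: 0.0
```

Emit:
drive_tool:
  series: "0 0 0 0 10 0 60; 0 0 0 0 0 0 60; 0 0 0 0 0 0 60; 0 0 0 0 0 0 60; 0 0 0 0 0 0 60"

```text
time_s: 11.87
eef_pos: [0.4758, 0.3426, 0.2516]
eef_rot: [0.0, -0.129, 0.992, -0.0]
ft_force: [0.1, -0.2, 0.6]
width: 0.7
grasp_force: 0.0
```

Run:
```python
from h import *
go([.481,.346,.11],.262)
g=snap('scene','s4'); i=g['image'][70:250,60:340]
cv2.imwrite('pics/c5.png',cv2.resize(i,None,fx=2.85,fy=2.85,interpolation=cv2.INTER_CUBIC))
x,y,a=.481,.346,.262;c,s=np.cos(a),np.sin(a)
q=[(x+c*u-s*v,y+s*u+c*v,w) for u,v,w in ((.07,-.009,.14),(.07,.009,.14),(-.07,.009,.14),(-.07,-.009,.14),(.07,-.009,0),(.07,.009,0))]
print(((pix(g,q)+.5-[60,70])*2.85).round().tolist())
```

```text
at [0.4758 0.3426 0.2516] psi 0.259 turn [-0.001  0.    -0.003] shift mm [ -5.9   1.9 141.6] t 11.8667 F [ 0.1 -0.2  0.6] w 59.8 grip 0.0
[[753.0, 368.0], [776.0, 368.0], [749.0, 276.0], [729.0, 277.0], [738.0, 503.0], [760.0, 502.0]]
```

View pics/c5.png

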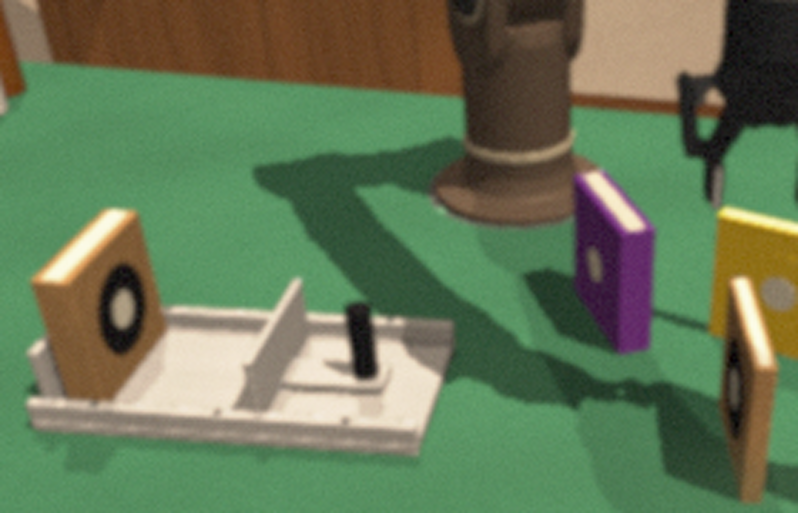

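The thick box stands upright in the rack against the plate, around (100,310). The thin box's top near corner at (770,365) matches the fit.

Emit:
drive_tool:
  series: "0 0 -0.003 -6 2 20 60; 0 0 0 0 0 32 60; 0 0 0 0 0 35 60; 0 0 0 0 0 33 60; 0 0 0 0 0 21 60"

```text
time_s: 12.33
eef_pos: [0.4796, 0.3461, 0.1075]
eef_rot: [-0.001, -0.131, 0.991, -0.001]
ft_force: [-0.5, -0.6, 0.1]
width: 0.702
grasp_force: 0.0
```

Emit:
drive_tool:
  series: "0 0 0 0 0 0 52; 0 0 0 0 0 0 44; 0 0 0 0 0 0 36; 0 0 0 0 0 0 30; 0 0 0 0 0 0 26"
  force: 30

```text
time_s: 12.75
eef_pos: [0.4813, 0.3488, 0.1123]
eef_rot: [0.001, -0.132, 0.991, 0.001]
ft_force: [0.4, 0.1, -0.1]
width: 0.304
grasp_force: 0.0
```

Emit:
drive_tool:
  series: "0 0 0 0 0 0 23; 0 0 0 0 0 0 20; 0 0 0 0 0 0 16; 0 0 0 0 0 0 12; 0 0 0 0 0 0 12"

```text
time_s: 13.17
eef_pos: [0.4807, 0.3483, 0.1112]
eef_rot: [0.001, -0.132, 0.991, 0.0]
ft_force: [0.3, -2.0, 6.3]
width: 0.206
grasp_force: 31.4
```

Emit:
drive_tool:
  series: "0 0 0 0 0 0 12; 0 0 0 0 0 0 12; 0 0 0 0 0 0 12; 0 0 0 0 0 0 12; 0 0 0 0 0 0 12"

```text
time_s: 13.58
eef_pos: [0.4807, 0.3483, 0.1112]
eef_rot: [0.001, -0.132, 0.991, 0.0]
ft_force: [-0.6, -1.0, 6.2]
width: 0.207
grasp_force: 31.4
```

```bash
python3 -c "
from h import *
go([.481,.346,.25],.134)
go([.5063,-.2118,.25],.134)"
```

```text
at [0.4807 0.3483 0.1112] psi 0.265 turn [0.    0.001 0.131] shift mm [   0.    -2.3 -138.8] t 13.5833 F [-0.6 -1.   6.2] w 17.7 grip 31.4
at [0.4807 0.3483 0.1112] psi 0.265 turn [0.    0.001 0.131] shift mm [  49.5 -558.5 -138.8] t 13.5833 F [-0.6 -1.   6.2] w 17.7 grip 31.4
```

Emit:
drive_tool:
  series: "0 0 0 0 0 -15 12; 0 0 0 0 0 -30 12; 0 0 0.043 0 0 -37 12; 0 0 0.044 0 0 -37 12; 0 0 0.044 0 0 -30 12"

```text
time_s: 14.0
eef_pos: [0.4803, 0.3483, 0.2617]
eef_rot: [0.0, -0.066, 0.998, 0.0]
ft_force: [-0.2, 0.7, -1.4]
width: 0.206
grasp_force: 30.4
```

Emit:
drive_tool:
  series: "0 0 0 1 -15 0 12; 0 0 0 3 -30 0 12; 0 0 0 3 -32 0 12; 0 0 0 3 -32 0 12; 0 0 0 3 -32 0 12"

```text
time_s: 14.42
eef_pos: [0.4856, 0.205, 0.2586]
eef_rot: [-0.0, -0.067, 0.998, -0.0]
ft_force: [0.9, 0.6, -2.0]
width: 0.207
grasp_force: 30.3
```

Emit:
drive_tool:
  series: "0 0 0 3 -32 0 12; 0 0 0 3 -32 0 12; 0 0 0 3 -32 0 12; 0 0 0 3 -32 0 12; 0 0 0 3 -32 0 12"

```text
time_s: 14.83
eef_pos: [0.492, 0.0444, 0.2587]
eef_rot: [-0.0, -0.067, 0.998, 0.0]
ft_force: [1.0, 0.2, -0.9]
width: 0.205
grasp_force: 30.3
```

Emit:
drive_tool:
  series: "0 0 0 3 -32 0 12; 0 0 0 3 -32 0 12; 0 0 0 3 -32 0 12; 0 0 0 3 -32 0 12; 0 0 0 3 -32 0 12"

```text
time_s: 15.25
eef_pos: [0.4985, -0.116, 0.2587]
eef_rot: [-0.0, -0.067, 0.998, 0.0]
ft_force: [0.6, -0.3, -0.9]
width: 0.209
grasp_force: 30.3
```

Emit:
drive_tool:
  series: "0 0 0 3 -30 0 12; 0 0 0 1 -18 0 12; 0 0 0 0 -8 0 12; 0 0 0 0 0 0 12; 0 0 0 0 0 0 12"

```text
time_s: 15.67
eef_pos: [0.5026, -0.1695, 0.2587]
eef_rot: [-0.0, -0.067, 0.998, 0.0]
ft_force: [-0.1, 0.5, -1.8]
width: 0.206
grasp_force: 30.4
```

```bash
python3 -c "
from h import *
go([.5063,-.2118,.1232],.135)"
```

```text
at [ 0.5026 -0.1695  0.2587] psi 0.134 turn [ 0.001 -0.001 -0.001] shift mm [  2.  -42.4 135.5] t 15.6667 F [-0.1  0.5 -1.8] w 17.6 grip 30.4
```

Emit:
drive_tool:
  series: "0 0 0 1 -15 0 12; 0 0 0 1 -15 0 12; 0 0 0 0 -8 0 12; 0 0 0 0 -2 0 12; 0 0 0 0 0 0 12"

```text
time_s: 16.08
eef_pos: [0.5064, -0.2095, 0.2591]
eef_rot: [-0.0, -0.067, 0.998, 0.0]
ft_force: [0.0, 0.1, -1.2]
width: 0.205
grasp_force: 30.4
```

Emit:
drive_tool:
  series: "0 0 0 0 0 20 12; 0 0 0 0 0 30 12; 0 0 0 0 0 34 12; 0 0 0 0 0 28 12; 0 0 0 0 0 12 12"

```text
time_s: 16.5
eef_pos: [0.5045, -0.2076, 0.1316]
eef_rot: [-0.002, -0.068, 0.998, 0.001]
ft_force: [-0.5, 0.3, -1.5]
width: 0.202
grasp_force: 30.3
```

Emit:
drive_tool:
  series: "0 0 0 0 0 1.5 12; 0 0 0 0 0 1.5 12; 0 0 0 0 0 1 12; 0 0 0 0 0 1 12; 0 0 0 0 0 0 12"

```text
time_s: 16.92
eef_pos: [0.5069, -0.2103, 0.1313]
eef_rot: [0.001, -0.067, 0.998, -0.0]
ft_force: [0.5, 0.4, -1.5]
width: 0.21
grasp_force: 30.3
```

```bash
python3 -c "
from h import *
go([.5063,-.2118,.1232],.135)"
```

```text
at [ 0.5069 -0.2103  0.1313] psi 0.134 turn [-0.     0.002 -0.001] shift mm [ 0.8 -1.4  8.1] t 16.9167 F [ 0.5  0.4 -1.5] w 17.9 grip 30.3
```

Emit:
drive_tool:
  series: "0 0 0 0 0 1 12; 0 0 0 0 0 1 12; 0 0 0 0 0 1 12; 0 0 0 0 0 1 12; 0 0 0 0 0 0.5 12"

```text
time_s: 17.33
eef_pos: [0.5062, -0.2103, 0.1257]
eef_rot: [-0.0, -0.067, 0.998, 0.0]
ft_force: [0.3, 0.1, -1.7]
width: 0.207
grasp_force: 30.3
```

Emit:
drive_tool:
  series: "0 0 0 0 0 0.6 12; 0 0 0 0 0 0.5 12; 0 0 0 0 0 0.4 12; 0 0 0 0 0 0 12; 0 0 0 0 0 0 12"

```text
time_s: 17.75
eef_pos: [0.5062, -0.2103, 0.1242]
eef_rot: [-0.0, -0.067, 0.998, 0.0]
ft_force: [0.1, 1.2, -2.1]
width: 0.206
grasp_force: 30.3
```

Emit:
drive_tool:
  series: "0 0 0 0 0 0.5 12; 0 0 0 0 0 0.4 12; 0 0 0 0 0 0.3 12; 0 0 0 0 0 0 12; 0 0 0 0 0 0 12"

```text
time_s: 18.17
eef_pos: [0.5062, -0.2104, 0.1232]
eef_rot: [0.0, -0.067, 0.998, 0.0]
ft_force: [-0.5, 0.7, 0.6]
width: 0.208
grasp_force: 30.6
```

Emit:
drive_tool:
  series: "0 0 0 0 0 0.4 12; 0 0 0 0 0 0.3 12; 0 0 0 0 0 0 12; 0 0 0 0 0 0 12; 0 0 0 0 0 0 12"

```text
time_s: 18.58
eef_pos: [0.5063, -0.2105, 0.1232]
eef_rot: [0.0, -0.067, 0.998, 0.0]
ft_force: [-3.8, 0.6, 8.8]
width: 0.205
grasp_force: 31.7
```

Emit:
drive_tool:
  series: "0 0 0 0 0 -0.6 18; 0 0 0 0 0 0 20; 0 0 0 0 0 0 23; 0 0 0 0 0 0 26; 0 0 0 0 0 0 28"

```text
time_s: 19.0
eef_pos: [0.5063, -0.2102, 0.1229]
eef_rot: [0.0, -0.067, 0.998, 0.0]
ft_force: [-0.0, 0.8, 1.7]
width: 0.322
grasp_force: 0.5
```

Emit:
drive_tool:
  series: "0 0 0 0 0 0 28; 0 0 0 0 0 -8 28; 0 0 0 0 0 -15 28; 0 0 0 0 0 -25 28; 0 0 0 0 0 -30 28"

```text
time_s: 19.42
eef_pos: [0.5052, -0.2101, 0.201]
eef_rot: [-0.001, -0.067, 0.998, 0.0]
ft_force: [0.4, 0.0, -0.1]
width: 0.324
grasp_force: 0.0
```

Emit:
drive_tool:
  series: "0 0 0 0 0 -30 40; 0 0 0 0 0 -10 50; 0 0 0 0 0 0 60; 0 0 0 0 0 0 60; 0 0 0 0 0 0 60"

```text
time_s: 19.83
eef_pos: [0.5056, -0.21, 0.2401]
eef_rot: [-0.001, -0.067, 0.998, 0.0]
ft_force: [-0.7, 0.4, 0.2]
width: 0.705
grasp_force: 0.0
```

Run:
```python
from h import *
go([.4792,-.0141,.078],.135)
g=snap('scene','s5'); i=g['image'][90:240,40:240]
cv2.imwrite('pics/c6.png',cv2.resize(i,None,fx=4,fy=4,interpolation=cv2.INTER_CUBIC))
```

```text
at [ 0.5056 -0.21    0.2401] psi 0.134 turn [ 0.001 -0.001 -0.001] shift mm [ -0.2 197.7 162.1] t 19.8333 F [-0.7  0.4  0.2] w 60.2 grip 0.0
```

View pics/c6.png

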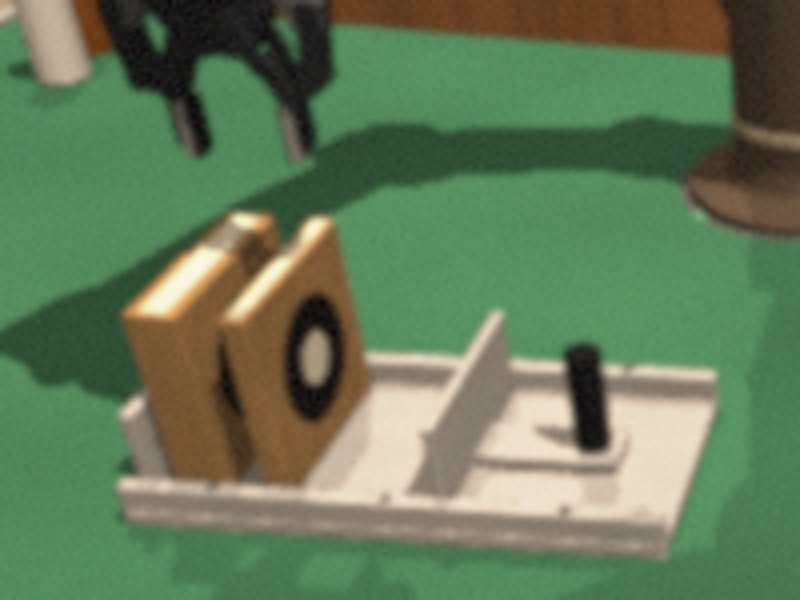

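Both boxes stand upright and parallel in the rack, thick around (190,390) and thin around (300,360), and neither was disturbed. Next is the post.

Emit:
drive_tool:
  series: "0 0 0 0 20 0 60; 0 0 0 0 38 0 60; 0 0 0 0 40 0 60; 0 0 0 0 40 0 60; 0 0 0 0 40 0 60"

```text
time_s: 20.3
eef_pos: [0.4812, -0.0324, 0.2398]
eef_rot: [-0.001, -0.067, 0.998, -0.0]
ft_force: [1.4, -0.4, 0.1]
width: 0.701
grasp_force: 0.0
```

Emit:
drive_tool:
  series: "0 0 0 0 20 0 60; 0 0 0 0 0 0 60; 0 0 0 0 0 0 60; 0 0 0 0 0 0 60; 0 0 0 0 0 0 60"

```text
time_s: 20.72
eef_pos: [0.4796, -0.0155, 0.2405]
eef_rot: [-0.0, -0.066, 0.998, -0.0]
ft_force: [-0.7, 0.1, 0.2]
width: 0.702
grasp_force: 0.0
```

```bash
python3 -c "
from h import *
go([.4792,-.0141,.076],.135)"
```

```text
at [ 0.4796 -0.0155  0.2405] psi 0.132 turn [-0.001 -0.001 -0.003] shift mm [  0.2   1.5 164.5] t 20.7167 F [-0.7  0.1  0.2] w 59.9 grip 0.0
```

Emit:
drive_tool:
  series: "0 0 -0.003 0 1.5 25 60; 0 0 0 0 0 38 60; 0 0 0 0 0 40 60; 0 0 0 0 0 38 60; 0 0 0 0 0 23 60"

```text
time_s: 21.13
eef_pos: [0.4778, -0.0142, 0.0736]
eef_rot: [-0.002, -0.067, 0.998, -0.0]
ft_force: [-0.2, -0.4, 0.5]
width: 0.7
grasp_force: 0.0
```

Emit:
drive_tool:
  series: "0 0 0 0 0 0 52; 0 0 0 0 0 0 44; 0 0 0 0 0 0 36; 0 0 0 0 0 0 32; 0 0 0 0 0 0 30"
  force: 40

```text
time_s: 21.55
eef_pos: [0.4808, -0.0128, 0.0787]
eef_rot: [0.002, -0.068, 0.998, 0.0]
ft_force: [-0.4, -0.4, 0.3]
width: 0.351
grasp_force: 0.0
```

Emit:
drive_tool:
  series: "0 0 0 0 0 0 28; 0 0 0 0 0 0 26; 0 0 0 0 0 0 22; 0 0 0 0 0 0 20; 0 0 0 0 0 0 20"

```text
time_s: 21.97
eef_pos: [0.4803, -0.0127, 0.0781]
eef_rot: [0.001, -0.069, 0.998, 0.0]
ft_force: [-1.5, -0.9, 8.2]
width: 0.294
grasp_force: 38.8
```

```bash
python3 -c "
from h import *
go([.4792,-.0141,.076],.135)"
```

```text
at [ 0.4803 -0.0127  0.0781] psi 0.137 turn [-0.     0.002  0.002] shift mm [ 1.3 -1.2  2.1] t 21.9667 F [-1.5 -0.9  8.2] w 25.1 grip 38.8
```

Emit:
drive_tool:
  series: "0 0 0 0 -4 0 20; 0 0 0 0 -8 0 20; 0 0 0 0 -12 0 20; 0 0 0 0 -12 0 20; 0 0 0 0 -12 0 20"

```text
time_s: 22.38
eef_pos: [0.4871, -0.0596, 0.0781]
eef_rot: [0.001, -0.069, 0.998, 0.0]
ft_force: [-0.4, 3.3, 6.9]
width: 0.287
grasp_force: 38.8
```

Emit:
drive_tool:
  series: "0 0 0 0 -12 0 20; 0 0 0 0 -12 0 20; 0 0 0 0 -10 0 20; 0 0 0 0 -6 0 20; 0 0 0 0 -3 0 20"

```text
time_s: 22.8
eef_pos: [0.4934, -0.1031, 0.0781]
eef_rot: [0.001, -0.068, 0.998, 0.0]
ft_force: [-0.5, 3.2, 7.3]
width: 0.292
grasp_force: 39.4
```

Emit:
drive_tool:
  series: "0 0 0 0 -2 0 20; 0 0 0 0 -2 0 20; 0 0 0 0 -2 0 20; 0 0 0 0 -2 0 20; 0 0 0 0 -2 0 20"

```text
time_s: 23.22
eef_pos: [0.4946, -0.112, 0.0781]
eef_rot: [0.001, -0.069, 0.998, 0.0]
ft_force: [-1.0, 2.1, 7.6]
width: 0.29
grasp_force: 39.4
```

Emit:
drive_tool:
  series: "0 0 0 0 -2 0 20; 0 0 0 0 -2 0 20; 0 0 0 0 -2 0 20; 0 0 0 0 -2 0 20; 0 0 0 0 -2 0 20"

```text
time_s: 23.63
eef_pos: [0.496, -0.1215, 0.0781]
eef_rot: [0.001, -0.069, 0.998, 0.0]
ft_force: [0.6, 4.1, 5.9]
width: 0.294
grasp_force: 39.5
```

```bash
python3 -c "
from h import *
go([.4803+.136*.136,-.0127-.136*.9907,.0781],.136)"
```

```text
at [ 0.496  -0.1215  0.0781] psi 0.138 turn [0.001 0.003 0.002] shift mm [  0.8 -26.1   0. ] t 23.6333 F [0.6 4.1 5.9] w 25.1 grip 39.5
```

Emit:
drive_tool:
  series: "0 0 0 0 -2 0 20; 0 0 0 0 -2 0 20; 0 0 0 0 -2 0 20; 0 0 0 0 -2 0 20; 0 0 0 0 -2 0 20"

```text
time_s: 24.05
eef_pos: [0.4974, -0.1314, 0.0781]
eef_rot: [0.001, -0.069, 0.998, 0.0]
ft_force: [0.8, 4.1, 7.2]
width: 0.296
grasp_force: 39.5
```

Emit:
drive_tool:
  series: "0 0 0 0 -1.6 0 20; 0 0 0 0 -1.6 0 20; 0 0 0 0 -1.6 0 20; 0 0 0 0 -1.6 0 20; 0 0 0 0 -1.6 0 20"

```text
time_s: 24.47
eef_pos: [0.4986, -0.1393, 0.0781]
eef_rot: [0.001, -0.069, 0.998, 0.0]
ft_force: [1.0, 3.6, 6.9]
width: 0.3
grasp_force: 39.5
```

Emit:
drive_tool:
  series: "0 0 0 0 -0.8 0 20; 0 0 0 0 -0.8 0 20; 0 0 0 0 -0.8 0 20; 0 0 0 0 -0.8 0 20; 0 0 0 0 -0.8 0 20"

```text
time_s: 24.88
eef_pos: [0.499, -0.1427, 0.0781]
eef_rot: [0.001, -0.069, 0.998, 0.001]
ft_force: [-0.0, 5.3, 7.8]
width: 0.292
grasp_force: 39.6
```

Force has risen to 5.3 N, so the boxes are probably sliding. I'll continue in small steps.

Emit:
drive_tool:
  series: "0 0 0 0 -0.7 0 20; 0 0 0 0 -0.7 0 20; 0 0 0 0 -0.7 0 20; 0 0 0 0 0 0 20; 0 0 0 0 0 0 20"

```text
time_s: 25.3
eef_pos: [0.4993, -0.1448, 0.0781]
eef_rot: [0.001, -0.069, 0.998, 0.001]
ft_force: [-0.1, 6.1, 6.3]
width: 0.295
grasp_force: 39.5
```

Emit:
drive_tool:
  series: "0 0 0 0 -0.7 0 20; 0 0 0 0 -0.7 0 20; 0 0 0 0 -0.6 0 20; 0 0 0 0 0 0 20; 0 0 0 0 0 0 20"

```text
time_s: 25.72
eef_pos: [0.4996, -0.1467, 0.0781]
eef_rot: [0.001, -0.069, 0.998, 0.001]
ft_force: [-0.2, 5.7, 8.1]
width: 0.289
grasp_force: 39.5
```

Emit:
drive_tool:
  series: "0 0 0 0 -0.6 0 20; 0 0 0 0 -0.6 0 20; 0 0 0 0 -0.6 0 20; 0 0 0 0 0 0 20; 0 0 0 0 0 0 20"

```text
time_s: 26.13
eef_pos: [0.4999, -0.1485, 0.0781]
eef_rot: [0.001, -0.069, 0.998, 0.001]
ft_force: [1.1, 6.2, 8.0]
width: 0.294
grasp_force: 39.5
```

Emit:
drive_tool:
  series: "0 0 0 0 -0.5 0 20; 0 0 0 0 -0.5 0 20; 0 0 0 0 -0.5 0 20; 0 0 0 0 0 0 20; 0 0 0 0 0 0 20"

```text
time_s: 26.55
eef_pos: [0.5001, -0.1499, 0.0781]
eef_rot: [0.001, -0.069, 0.998, 0.001]
ft_force: [0.4, 5.7, 8.0]
width: 0.291
grasp_force: 39.5
```

Emit:
drive_tool:
  series: "0 0 0 0 -0.5 0 20; 0 0 0 0 -0.5 0 20; 0 0 0 0 -0.5 0 20; 0 0 0 0 0 0 20; 0 0 0 0 0 0 20"

```text
time_s: 26.97
eef_pos: [0.5002, -0.1507, 0.0781]
eef_rot: [0.001, -0.07, 0.998, 0.001]
ft_force: [0.4, 9.0, 9.0]
width: 0.296
grasp_force: 39.8
```

Emit:
drive_tool:
  series: "0 0 0 0 -0.5 0 20; 0 0 0 0 -0.5 0 20; 0 0 0 0 0 0 20; 0 0 0 0 0 0 20; 0 0 0 0 0 0 20"

```text
time_s: 27.38
eef_pos: [0.5002, -0.1507, 0.0781]
eef_rot: [0.001, -0.07, 0.998, 0.002]
ft_force: [-1.8, 11.5, 11.5]
width: 0.29
grasp_force: 40.1
```

Run:
```python
from h import *
g=snap('scene','s6'); h=snap('top','t6')
a=cv2.resize(g['image'][110:230,60:190],None,fx=3.07,fy=3.07,interpolation=cv2.INTER_CUBIC)
b=cv2.resize(h['image'][135:255,330:460],None,fx=3.07,fy=3.07,interpolation=cv2.INTER_CUBIC)
cv2.imwrite('pics/c7.png',np.hstack([a,b]))
```

```text
(no output)
```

View pics/c7.png

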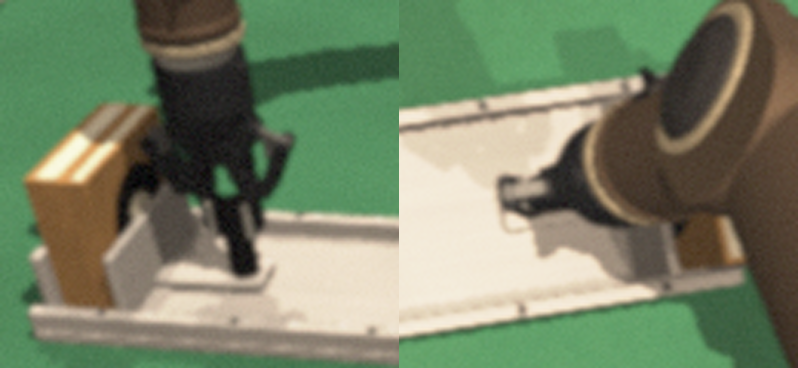

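The scene crop (left) shows the thick box, thin box and stop plate pressed together with no gap, around (110,180), both upright. Pushing force rose to 11.5 N with no further motion, so they are snug and I can let go.

Emit:
drive_tool:
  series: "0 0 0 0 0 0 28; 0 0 0 0 0 0 34; 0 0 0 0 0 0 42; 0 0 0 0 0 0 50; 0 0 0 0 0 0 50"

```text
time_s: 27.9
eef_pos: [0.4989, -0.1546, 0.0769]
eef_rot: [-0.0, -0.068, 0.998, -0.0]
ft_force: [0.8, -0.2, -0.5]
width: 0.589
grasp_force: 0.0
```

Emit:
drive_tool:
  series: "0 0 0 0 0 -8 50; 0 0 0 0 0 -20 50; 0 0 0 0 0 -35 50; 0 0 0 0 0 -38 50; 0 0 0 0 0 -38 50"

```text
time_s: 28.32
eef_pos: [0.4983, -0.1545, 0.2177]
eef_rot: [-0.001, -0.068, 0.998, -0.0]
ft_force: [1.6, 0.1, -0.2]
width: 0.588
grasp_force: 0.0
```

Emit:
drive_tool:
  series: "0 0 0 0 10 -20 50; 0 0 0 0 35 0 50; 0 0 0 0 40 0 50; 0 0 0 0 40 0 50; 0 0 0 0 30 0 50"

```text
time_s: 28.73
eef_pos: [0.4771, 0.002, 0.2368]
eef_rot: [0.0, -0.069, 0.998, 0.0]
ft_force: [0.6, 0.7, 0.3]
width: 0.593
grasp_force: 0.0
```

Emit:
drive_tool:
  series: "0 0 0 0 40 0 50; 0 0 0 0 40 0 50; 0 0 0 0 20 0 50; 0 0 0 0 0 0 50; 0 0 0 0 0 0 50"

```text
time_s: 29.15
eef_pos: [0.464, 0.0992, 0.2364]
eef_rot: [0.0, -0.07, 0.998, -0.0]
ft_force: [0.3, -0.3, 0.1]
width: 0.578
grasp_force: 0.0
```

Run:
```python
from h import *
g=snap('scene','s7'); h=snap('top','t7')
a=cv2.resize(g['image'][110:230,60:190],None,fx=3.07,fy=3.07,interpolation=cv2.INTER_CUBIC)
b=cv2.resize(h['image'][135:255,330:460],None,fx=3.07,fy=3.07,interpolation=cv2.INTER_CUBIC)
cv2.imwrite('pics/c8.png',np.hstack([a,b]))
```

```text
(no output)
```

View pics/c8.png

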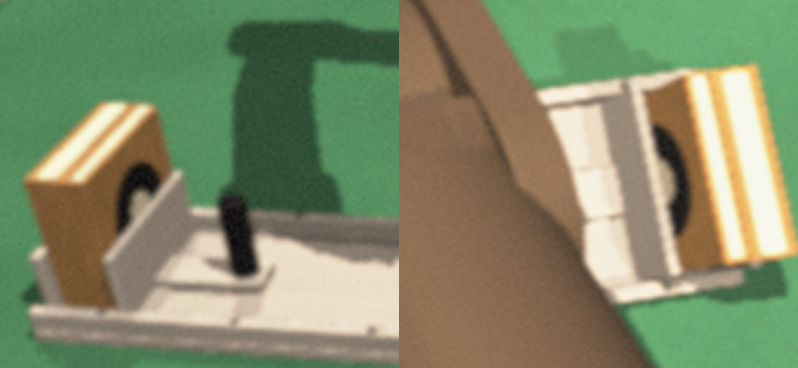

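Both boxes stand upright and touching each other, with the stop plate against the thin one around (120,260) in the left crop. The gripper is clear. Handing in.

```bash
python3 -c "
from bench import sign_off
print(sign_off())"
```

```text
the job is handed in; nothing more can be done
None
```

Both record boxes stand upright in the rack, thick one against the end plate and thin one beside it, with the stop slid up snug and released; I handed the job in at about 29 s, and the judge's verdict was not shown.

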